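# Re-index the swivel vice towards the carton

## Robot

A 7-joint arm with a two-finger parallel gripper is mounted at the origin on the work surface. World frame = base frame: x ahead of the robot, y to its left, z up, the work surface at z = 0. Lengths are in m, angles in degrees, forces in N, time in s.
With the tool pointing down it reaches from about 0.425 to 0.875 m from the base axis. Payload 4.7 kg.
Tool frame: the origin (TCP) lies on the mounting face of the last link; the fingertips stand 182 mm ahead of it and the grasp point (between the pads) lies 164 mm ahead of it; z points along the fingers, y is the line along which they close (so a half turn about z gives the same grasp; the last joint's range is limited). The gripper opens to 87 mm and grips with 3 to 60 N. Pads are 19 mm wide; open, the fingers measure 117 mm over their backs; the gripper's body (75 mm by 190 mm) begins 51 mm behind the grasp point.
Start: joints at [-65.369, 18.392, -4.016, 83.108, 1.295, 78.541, -3.26], TCP at [0.263, 0.595, 0.405] pointing down, gripper open.
Joint ranges: [-163.93, 163.93], [-17.29, 119.83], [-79.2, 71.16], [3.27, 140.29], [-89.18, 269.18], [5.43, 117.66], [-154.24, 154.24]. Speed limits (degrees/s): [147.25, 147.25, 180, 180, 180, 180, 180].

## Interface

Orientations are given as [roll, pitch, yaw] about the fixed x, y, z axes, in that order (R = Rz(yaw) Ry(pitch) Rx(roll)).
In Python, from cell import env gives the robot as it stands.
- The arm moves only by the tool servo_tool, never from a script. Its argument "plan" is a list of rows, each an object with "xyz": the shift along the tool's x, y, z in cm, a list of three; "twist": the turn, a rotation vector about the tool's x, y, z in degrees, a list of three; "jaw": the closure, from 0 (fully open) to 1 (shut). In form: [{"xyz": [x, y, z], "twist": [wx, wy, wz], "jaw": jaw}, ...]. A call has 1 to 10 rows; each row is the pose to reach, as a shift and turn from the pose commanded when the call began, along the tool's axes at that moment; what a row does not reach only later rows make up. A row lasts 1/12 s, in which the tool goes at most 41.7 mm and 7.16 degrees, less where a joint would pass 70% of its speed; a pose out of reach is approached as far as the arm can. A call with a gripper value outside its range is refused whole. The fingers move at their own pace and stop on an object; "newtons" is the grip in N (left out, the last holds). Time passes only in rows, so rows that repeat a pose let the fingers close. It gives the time, the measured TCP pose, the force, the opening and the grip force at its end, in the units of the state.
- env.get_obs(): the state, without advancing time (a new reading comes with each control period).
- env.read_camera(name): name is "scene" or "top"; returns a dict with "img" (384x512x3 uint8, red, green, blue), "camera_matrix" (3x3 intrinsics, pixels), "R" (3x3) and "t" (3): a world point X has camera coordinates R X + t. Camera axes: x right, y down, z forward; pixel columns grow to the right and rows downward; lengths in m; the calibration is good to about 2 mm. A picture is of the moment at which its call begins. There is no depth.
- env.sign_off(): hands the job in; it is judged then, once.
The state is a dict: "time_s": time; "qpos": joint angles; "joint_velocities": joint speeds; "effort": joint torques, N m; "tool_pos": TCP position; "tool_rot": TCP orientation; "force": force on the tool from outside, world axes, zero at the start; "wrist_torque": the same for the moment, N m; "grip_width": finger opening in m; "grasp_force": force on a finger pad.
Only numpy, scipy, OpenCV 4.12 (cv2) and the standard library are available. Lean on these libraries where they do the work, as an engineer would, in place of code of your own. Each camera call takes 0.05 s, during which the arm holds its last target. There are 200 camera calls.

## Task

The small swivel vice is locked with its index arm in the middle hole. Draw its sprung index pin up by the black knob, swing the arm over to the side where the open carton stands, and let the pin drop fully home in the hole on that side, then let go. Handle the pin gently, never forcing it against the plates, and leave the carton, the tool case and the mallet where they are.

Things in the scene. Friction and masses are not known exactly. Their poses are not given: they have to be found in the camera images.
- stand: Grey swivel base bolted to the bench. Origin on the vertical turning axis at bench height, z up; -x points along the middle position of the index arm (roughly to the robot), +y to the left-hand hole's side. Round it at 110 mm radius runs a flat level track, 30 mm wide, top 20 mm high (between the plates 0.3 mm lower, ends bevelled), unbroken to 1.05 rad either side, with three 12 mm through holes.
- mid_hole (a point): Mouth centre of the middle hole, in which the pin starts: 110 mm from the axis along the base's -x, 20 mm above the bench.
- left_mark (a point): Point on the track's top, on its centre line, 0.56 rad from the middle to the base's +y. The left hole is in a steel plate, 52 mm along the track, clamped in slots: the hole's centre lies 0.04 to 0.24 rad (4 to 26 mm along the track) beyond this point, away from the middle. No reading tells where; see it or find it by feel.
- right_mark (a point): The same to the right: on the track's centre line 0.56 rad from the middle to the base's -y. The right hole, in its own slotted steel plate, has its centre 0.04 to 0.24 rad (4 to 26 mm along the track) beyond this point, away from the middle. No reading tells where; see it or find it by feel.
- vice (a joint): Angle in rad of the blue vice and its index arm about the base's axis: 0 = arm along the base's -x, positive to its +y, stops at 0.95 either way. Needs about 0.12 N m to turn, stays where left; about 1 mm of play at a seated pin. Arm 26 mm wide, top 34 mm high, reaching 128 mm from the axis. The rest stays under 106 mm high and, on the arm's side, within 60 mm of the axis.
- plunger (a joint): Draw of the sprung pin at the arm's end, m: 0 = home, 10 mm deep in a hole; 0.010 = its end rests on the track; 0.015 = upper stop. Spring and weight: 6 N down at 0, 9 N at 0.015. Pin 10 mm thick, flat end: drops only within 1 mm of a hole's centre. Let go on the track, it slides along with about 3 N of push and snaps into a hole, blocking the arm. More than 35 N on track or hole wall harms it.
- knob_mid (a point): Middle of the pin's upright black cylindrical knob, 24 mm across, 38 mm tall, rising and falling with the pin, 110 mm from the turning axis. Pin home: this point 67 mm above the bench, knob underside 48 mm, top 86 mm. Below it on the arm a 20 mm wide collar, top at 46 mm.
- carton_center (a point): Centre of the open cardboard carton, 200 x 150 x 110 mm with two spread flaps and goods inside, loose, left or right of the vice: it shows to which side the vice must turn. Not to be moved.
- case_center (a point): Centre of the closed dark teal tool case, 220 x 150 x 65 mm, loose, on the other side from the carton. Not to be moved.
- mallet_center (a point): Middle of the rubber mallet lying beyond the vice, 290 mm long, head 55 x 110 x 55 mm, loose. Not to be moved.

How it is judged:
By the outcome, as a careful person would: the job done as asked, in the order asked, and still so for the second after the job is handed in, with the robot touching nothing.
It also fails if it takes over 48 s, if anything falls off the work surface, if the arm or the gripper's body presses on something with over 40 N, if the wrist force passes 120 N, or if a joint passes its speed limit or range.

## Working session

There is one attempt and no reset: what is moved stays moved. The work goes in short steps, Python scripts to look and compute and a tool call to move; the robot and the scene stay as the last step left them, time stands still between calls to the robot, and variables do not carry over. Pictures are saved under pics/ and viewed, at most 10 in all, crops included, and the job is handed in when it is done.

Besides the shell and the picture viewer there is one more tool, called after "Request:" by a JSON object that holds its "fn" and its "kwargs", one argument or row to a line. servo_tool: Moves the arm, as the interface text tells. Its arguments: {"type":"object","properties":{"plan":{"type":"array","items":{"type":"object","properties":{"xyz":{"type":"array","items":{"type":"number"}},"twist":{"type":"array","items":{"type":"number"}},"jaw":{"type":"number"}}}},"newtons":{"type":"number"}},"required":["plan"]}

```bash
mkdir -p pics; ls
python3 - <<'E'
from cell import env
import cv2,numpy as np
o=env.get_obs();print({k:np.round(v,3) for k,v in o.items()})
for n in("scene","top"):
    c=env.read_camera(n);cv2.imwrite(f"pics/{n}0.png",c["img"][...,::-1]);np.savez(f"{n}0.npz",**c)
    print(n,c["camera_matrix"].round(1).tolist(),c["R"].round(3).tolist(),c["t"].round(3).tolist())
E
```

```text
pics
{'time_s': np.float64(0.0), 'qpos': array([-65.367,  18.438,  -4.015,  83.177,   1.296,  78.54 ,  -3.258]), 'joint_velocities': array([ 0.012,  0.009, -0.05 ,  0.119, -0.   ,  0.012,  0.011]), 'effort': array([ 0.0000e+00, -4.9128e+01, -4.0300e-01, -3.1253e+01, -6.4000e-02,
        4.3000e-02,  0.0000e+00]), 'tool_pos': array([0.263, 0.594, 0.404]), 'tool_rot': array([-1.79890e+02,  7.00000e-03,  1.56178e+02]), 'force': array([ 0.542,  0.401, -0.234]), 'wrist_torque': array([ 0.023, -0.019, -0.033]), 'grasp_force': np.float64(0.0), 'grip_width': np.float64(0.087)}
scene [[446.1, 0.0, 250.1], [0.0, 446.1, 190.0], [0.0, 0.0, 1.0]] [[-0.259, 0.966, 0.009], [0.797, 0.219, -0.563], [-0.546, -0.139, -0.826]] [0.158, -0.446, 1.712]
top [[377.5, 0.0, 252.7], [0.0, 377.5, 193.2], [0.0, 0.0, 1.0]] [[-0.022, -1.0, 0.001], [-0.978, 0.021, -0.21], [0.21, -0.006, -0.978]] [-0.008, 0.638, 1.16]
```

View pics/scene0.png

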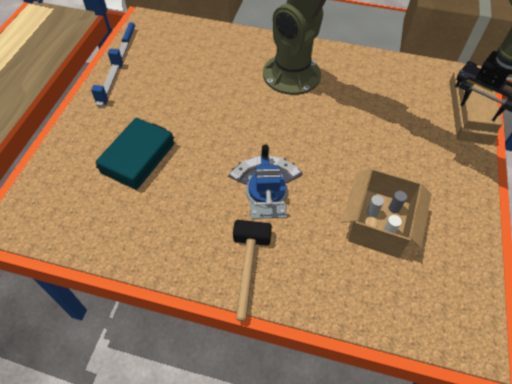

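View pics/top0.png

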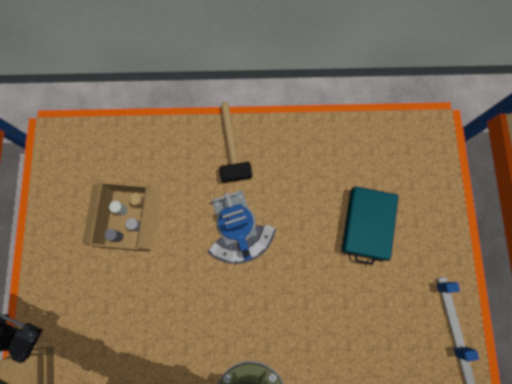

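The carton is on the robot's left (top: px 120,217; scene: 390,215) and the teal case is on the right. The vice is at about (235,225) in top and (267,180) in scene. I'll zoom in on it.

Run:
```python
import cv2,numpy as np
a=cv2.imread("pics/scene0.png")[135:225,220:310];b=cv2.imread("pics/top0.png")[185:275,197:287]
f=lambda i:cv2.resize(i,(400,400),interpolation=cv2.INTER_CUBIC)
cv2.imwrite("pics/zoom0.png",np.hstack([f(a),f(b)]))
```

```text
(no output)
```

View pics/zoom0.png

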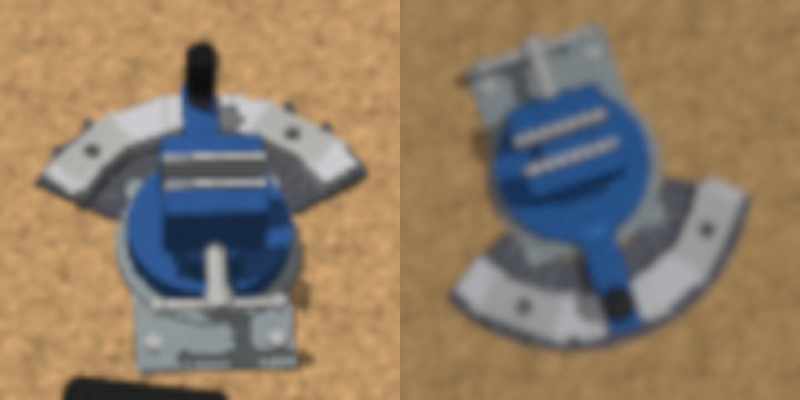

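Zoom (scene left half, top right half): the knob is at zoom (202,48–103) in scene and (620,303) in top. The left hole (carton side) is at (293,132) in scene and (525,305) in top, and the right hole is at (92,150) and (707,229).

```bash
cat > h.py <<'E'
import numpy as np,cv2
from scipy.optimize import least_squares
def load(n):return dict(np.load(n+".npz"))
def ray(c,uv,z):
    K,R,t=c["camera_matrix"],c["R"],c["t"];d=R.T@np.linalg.solve(K,[uv[0],uv[1],1.]);o=-R.T@t
    return o+d*(z-o[2])/d[2]
def proj(c,X):
    p=c["camera_matrix"]@(c["R"]@np.asarray(X)+c["t"]);return p[:2]/p[2]
def dark(c,uv,r,thr=None):
    g=cv2.cvtColor(c["img"],cv2.COLOR_RGB2GRAY).astype(float);u,v=np.round(uv).astype(int)
    p=g[v-r:v+r+1,u-r:u+r+1];bg=np.percentile(p,60) if thr is None else thr
    w=np.clip(bg-12-p,0,None);yy,xx=np.mgrid[v-r:v+r+1,u-r:u+r+1]
    return np.array([(w*xx).sum(),(w*yy).sum()])/w.sum()
E
python3 - <<'E'
from h import *
s,t=load("scene0"),load("top0");k=90/400
Z={}
for nm,us,ut in(("L",(293,132),(525,305)),("R",(92,150),(707,229))):
    ps=dark(s,(220+us[0]*k-.4,135+us[1]*k-.4),2);pt=dark(t,(197+(ut[0]-400)*k-.4,185+ut[1]*k-.4),2)
    a,b=ray(s,ps,.0195),ray(t,pt,.0195);Z[nm]=(a+b)/2;print(nm,ps,pt,a.round(4),b.round(4))
# knob: black mask
for n,c,win in(("s",s,(255,140,275,162)),("t",t,(238,245,256,260))):
    hsv=c["img"].max(2);u0,v0,u1,v1=win;m=hsv[v0:v1,u0:u1]<60;yy,xx=np.nonzero(m)
    p=(xx.mean()+u0,yy.mean()+v0);print(n,p,m.sum(),xx.min()+u0,xx.max()+u0,yy.min()+v0,yy.max()+v0,ray(c,p,.067).round(4),ray(c,p,.086).round(4))
# blue turret
print("LR dist",np.linalg.norm(Z["L"]-Z["R"]))
E
```

```text
L [285.32636296 164.60268857] [224.34715026 253.53540587] [0.4502 0.0751 0.0195] [0.448  0.0744 0.0195]
R [240.18847352 168.44158879] [265.62987013 236.14285714] [ 0.5038 -0.0612  0.0195] [ 0.5019 -0.0622  0.0195]
s (np.float64(264.6756756756757), np.float64(151.5)) 74 262 267 145 158 [0.4532 0.0054 0.067 ] [0.4684 0.0085 0.086 ]
t (np.float64(245.29166666666666), np.float64(253.0)) 24 243 248 251 255 [0.4457 0.0051 0.067 ] [0.4446 0.0048 0.086 ]
LR dist 0.1466246670296959
```

```bash
cat >> h.py <<'E'
from scipy.spatial.transform import Rotation as Ro
def rel(pos,yaw,cmd=None):
    "shift (tool cm) and twist to a tool-down pose, from measured (or commanded) pose"
    from cell import env
    o=env.get_obs();p,r=(o["tool_pos"],o["tool_rot"]) if cmd is None else cmd
    R=Ro.from_euler("xyz",r,degrees=True);T=Ro.from_euler("xyz",[180,0,yaw],degrees=True)
    return (R.inv().apply(np.array(pos)-p)*100).round(2),(R.inv()*T).as_rotvec(degrees=True).round(2)
E
python3 -c "
from h import *
print(rel([.446,.0055,.38],196.4,([.263,.595,.405],[180,0,156.18])))
for n in('scene0','top0'):
  c=load(n)
  for x in ([.446,.0055,.086],[.446,.0055,.048],[.446,.0055,.067]):print(n,proj(c,x).round(1))
c=load('scene0');print(c['img'].max(2)[140:166,257:273])
"
```

```text
(array([-40.55, -46.54,   2.5 ]), array([ -0.  ,   0.  , -40.22]))
scene0 [265.5 145.9]
scene0 [265.  153.6]
scene0 [265.3 149.8]
top0 [245.1 252.6]
top0 [245.3 253.2]
top0 [245.2 252.9]
[[194 197 196 194 191 187 189 196 204 205 198 186 181 188 190 184]
 [193 197 198 198 194 191 192 199 201 198 193 189 188 191 193 190]
 [195 195 192 192 192 190 191 192 187 182 185 192 196 194 191 188]
 [194 194 186 182 182 181 180 175 163 161 175 190 196 194 191 189]
 [192 194 185 180 178 166 147 130 112 117 148 178 194 192 192 192]
 [198 195 191 188 172 129  85  56  46  53  93 155 192 194 193 195]
 [199 194 195 190 160  80  40  33  32  33  52 119 179 196 198 195]
 [189 187 194 189 151  61  33  32  34  33  37  85 149 187 190 187]
 [186 190 198 193 151  59  32  32  32  33  35  77 140 182 188 184]
 [193 194 199 187 142  53  28  27  28  28  29  74 141 184 190 187]
 [192 192 192 174 122  45  21  20  20  19  29  82 144 182 189 190]
 [191 189 183 165 115  41  18  18  16  16  30  90 147 173 182 189]
 [191 187 181 162 112  40  17  15  15  16  31  93 148 168 175 183]
 [192 187 182 160  98  33  16  16  15  14  32  96 154 175 182 189]
 [194 189 181 154  97  39  19  15  17  16  36 107 167 185 192 196]
 [190 188 182 150 112  52  22  17  17  17  41 117 179 192 190 189]
 [188 192 187 154 121  64  31  24  23  24  44 104 168 193 190 184]
 [192 198 197 179 131  80  44  34  34  36  55  92 146 190 190 186]
 [193 203 202 183 140 111  73  52  46  51  67  93 132 166 164 162]
 [193 204 203 184 150 139 118  98  78  78  83  93 110 124 123 125]
 [194 203 201 183 150 150 146 137 123 119 110  97 105 118 117 118]
 [194 200 201 182 153 152 150 148 147 145 137 118 110 117 117 116]
 [192 198 197 181 153 151 150 149 149 149 148 135 115 117 116 115]
 [187 182 173 154 136 149 150 149 148 148 148 136 111 109 110 113]
 [159 142 128 111 119 147 148 145 143 143 143 132 109 101 105 112]
 [134 127 126 123 131 148 147 144 144 143 143 140 131 127 127 127]]
```

Request:
{"fn": "servo_tool", "kwargs": {
  "plan": [
    {"xyz": [-40.55,-46.5,2.5],"twist": [0,0,-40.2],"jaw": 0},
    {"xyz": [-40.55,-46.5,2.5],"twist": [0,0,-40.2],"jaw": 0},
    {"xyz": [-40.55,-46.5,2.5],"twist": [0,0,-40.2],"jaw": 0},
    {"xyz": [-40.55,-46.5,2.5],"twist": [0,0,-40.2],"jaw": 0},
    {"xyz": [-40.55,-46.5,2.5],"twist": [0,0,-40.2],"jaw": 0},
    {"xyz": [-40.55,-46.5,2.5],"twist": [0,0,-40.2],"jaw": 0},
    {"xyz": [-40.55,-46.5,2.5],"twist": [0,0,-40.2],"jaw": 0},
    {"xyz": [-40.55,-46.5,2.5],"twist": [0,0,-40.2],"jaw": 0},
    {"xyz": [-40.55,-46.5,2.5],"twist": [0,0,-40.2],"jaw": 0},
    {"xyz": [-40.55,-46.5,2.5],"twist": [0,0,-40.2],"jaw": 0}
  ]
}}

```text
time_s: 0.93
tool_pos: [0.3855, 0.1969, 0.3877]
tool_rot: [180.0, -0.0, -163.6]
force: [0.8, -0.8, 0.2]
grip_width: 0.0871
grasp_force: 0.0
```

```bash
python3 -c "
from h import *
print(rel([.447,.0055,.30],196.4))"
```

```text
(array([ -0.5 , -20.1 ,   8.76]), array([ 0.02, -0.  , -0.01]))
```

Request:
{"fn": "servo_tool", "kwargs": {
  "plan": [
    {"xyz": [-0.5,-20.1,3],"twist": [0,0,0],"jaw": 0},
    {"xyz": [-0.5,-20.1,4],"twist": [0,0,0],"jaw": 0},
    {"xyz": [-0.5,-20.1,5],"twist": [0,0,0],"jaw": 0},
    {"xyz": [-0.5,-20.1,6],"twist": [0,0,0],"jaw": 0},
    {"xyz": [-0.5,-20.1,8.5],"twist": [0,0,0],"jaw": 0},
    {"xyz": [-0.5,-20.1,8.5],"twist": [0,0,0],"jaw": 0},
    {"xyz": [-0.5,-20.1,8.5],"twist": [0,0,0],"jaw": 0},
    {"xyz": [-0.5,-20.1,8.5],"twist": [0,0,0],"jaw": 0}
  ]
}}

```text
time_s: 1.6
tool_pos: [0.4467, 0.0075, 0.3024]
tool_rot: [180.0, -0.1, -163.7]
force: [0.1, 0.1, 0.6]
grip_width: 0.0872
grasp_force: 0.0
```

```bash
python3 -c "
from h import *
print(rel([.447,.0055,.235],196.4))"
```

```text
(array([ 0.01, -0.2 ,  6.74]), array([ 0.03, -0.11, -0.13]))
```

Request:
{"fn": "servo_tool", "kwargs": {
  "plan": [
    {"xyz": [0,-0.2,2.5],"twist": [0,0,0],"jaw": 0},
    {"xyz": [0,-0.2,4.5],"twist": [0,0,0],"jaw": 0},
    {"xyz": [0,-0.2,5.5],"twist": [0,0,0],"jaw": 0},
    {"xyz": [0,-0.2,6.4],"twist": [0,0,0],"jaw": 0},
    {"xyz": [0,-0.2,6.7],"twist": [0,0,0],"jaw": 0},
    {"xyz": [0,-0.2,6.7],"twist": [0,0,0],"jaw": 0},
    {"xyz": [0,-0.2,6.7],"twist": [0,0,0],"jaw": 0},
    {"xyz": [0,-0.2,6.7],"twist": [0,0,0],"jaw": 0.3},
    {"xyz": [0,-0.2,6.7],"twist": [0,0,0],"jaw": 0.5}
  ],
  "newtons": 5
}}

```text
time_s: 2.35
tool_pos: [0.448, 0.0058, 0.2368]
tool_rot: [180.0, 0.1, -163.6]
force: [-0.4, -0.4, 0.1]
grip_width: 0.0797
grasp_force: 0.0
```

```bash
python3 -c "
from h import *
from cell import env
c=env.read_camera('scene');cv2.imwrite('pics/g.png',cv2.resize(c['img'][100:230,190:340,::-1],(692,600),interpolation=cv2.INTER_CUBIC))
print(rel([.447,.0055,.235],196.4))"
```

```text
(array([ 0.1 , -0.  ,  0.17]), array([ 0.  ,  0.08, -0.02]))
```

View pics/g.png

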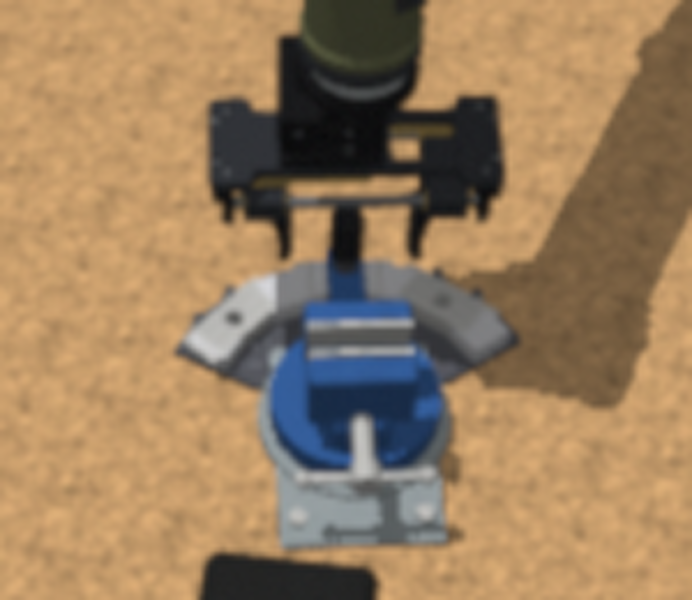

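The fingers straddle the knob, at crop x 285 and 415 with the knob at about 346. Next I close gently.

Request:
{"fn": "servo_tool", "kwargs": {
  "plan": [
    {"xyz": [0,0,0.1],"twist": [0,0,0],"jaw": 0.6},
    {"xyz": [0,0,0.1],"twist": [0,0,0],"jaw": 0.65},
    {"xyz": [0,0,0.1],"twist": [0,0,0],"jaw": 0.7},
    {"xyz": [0,0,0.1],"twist": [0,0,0],"jaw": 0.75},
    {"xyz": [0,0,0.1],"twist": [0,0,0],"jaw": 0.8},
    {"xyz": [0,0,0.1],"twist": [0,0,0],"jaw": 0.85},
    {"xyz": [0,0,0.1],"twist": [0,0,0],"jaw": 0.9},
    {"xyz": [0,0,0.1],"twist": [0,0,0],"jaw": 1},
    {"xyz": [0,0,0.1],"twist": [0,0,0],"jaw": 1},
    {"xyz": [0,0,0.1],"twist": [0,0,0],"jaw": 1}
  ],
  "newtons": 5
}}

```text
time_s: 3.23
tool_pos: [0.4476, 0.0053, 0.235]
tool_rot: [-180.0, -0.0, -163.6]
force: [0.9, -2.2, -1.1]
grip_width: 0.0237
grasp_force: 5.0
```

Request:
{"fn": "servo_tool", "kwargs": {
  "plan": [
    {"xyz": [0,0,0],"twist": [0,0,0],"jaw": 1},
    {"xyz": [0,0,0],"twist": [0,0,0],"jaw": 1},
    {"xyz": [0,0,0],"twist": [0,0,0],"jaw": 1}
  ],
  "newtons": 22
}}

```text
time_s: 3.48
tool_pos: [0.4477, 0.0053, 0.235]
tool_rot: [-180.0, 0.0, -163.6]
force: [0.9, -3.3, -0.4]
grip_width: 0.023
grasp_force: 22.0
```

Request:
{"fn": "servo_tool", "kwargs": {
  "plan": [
    {"xyz": [0,0,-0.1],"twist": [0,0,0],"jaw": 1},
    {"xyz": [0,0,-0.2],"twist": [0,0,0],"jaw": 1},
    {"xyz": [0,0,-0.3],"twist": [0,0,0],"jaw": 1},
    {"xyz": [0,0,-0.4],"twist": [0,0,0],"jaw": 1},
    {"xyz": [0,0,-0.4],"twist": [0,0,0],"jaw": 1},
    {"xyz": [0,0,-0.4],"twist": [0,0,0],"jaw": 1}
  ]
}}

```text
time_s: 3.98
tool_pos: [0.4475, 0.0054, 0.2383]
tool_rot: [-179.9, 0.0, -163.6]
force: [3.0, -4.3, -7.5]
grip_width: 0.0231
grasp_force: 22.0
```

Request:
{"fn": "servo_tool", "kwargs": {
  "plan": [
    {"xyz": [0,0,-0.15],"twist": [0,0,0],"jaw": 1},
    {"xyz": [0,0,-0.3],"twist": [0,0,0],"jaw": 1},
    {"xyz": [0,0,-0.45],"twist": [0,0,0],"jaw": 1},
    {"xyz": [0,0,-0.6],"twist": [0,0,0],"jaw": 1},
    {"xyz": [0,0,-0.75],"twist": [0,0,0],"jaw": 1},
    {"xyz": [0,0,-0.92],"twist": [0,0,0],"jaw": 1},
    {"xyz": [0,0,-0.92],"twist": [0,0,0],"jaw": 1},
    {"xyz": [0,0,-0.92],"twist": [0,0,0],"jaw": 1}
  ]
}}

```text
time_s: 4.65
tool_pos: [0.4474, 0.0061, 0.248]
tool_rot: [180.0, -0.0, -163.6]
force: [2.9, -0.5, -8.6]
grip_width: 0.0235
grasp_force: 22.0
```

Run:
```python
from h import *
from cell import env
o=env.get_obs();p=o["tool_pos"];print(p.round(4),o["force"].round(1))
# axis centre: fit from holes (110mm) and knob
L,Rr=np.array([.4490,.0748]),np.array([.5028,-.0617])
f=lambda c:[np.hypot(*(L-c))-.11,np.hypot(*(Rr-c))-.11,(np.hypot(*(p[:2]-c))-.11)]
c=least_squares(f,[.552,.036]).x;a=lambda q:np.degrees(np.arctan2(*(c-q)[::-1]))
print("c",c.round(4),f(c),"mid",a(p[:2]),"L",np.radians(a(p[:2])-a(L)),"R",np.radians(a(Rr)-a(p[:2])))
```

```text
[0.4474 0.0061 0.248 ] [ 2.9 -0.5 -8.6]
c [0.5526 0.0367] [np.float64(0.0003429459141266189), np.float64(0.0002789308258078216), np.float64(-0.00046638242200265634)] mid 16.255719445931202 L 0.6361294138564092 R 0.8189336143499167
```

```bash
python3 -c "
import numpy as np
for t in np.arange(.03,.31,.03):print(round(t,2),round(-11*(1-np.cos(t)),2),round(11*np.sin(t),2),round(np.degrees(t),1))"
```

```text
0.03 -0.0 0.33 1.7
0.06 -0.02 0.66 3.4
0.09 -0.04 0.99 5.2
0.12 -0.08 1.32 6.9
0.15 -0.12 1.64 8.6
0.18 -0.18 1.97 10.3
0.21 -0.24 2.29 12.0
0.24 -0.32 2.61 13.8
0.27 -0.4 2.93 15.5
0.3 -0.49 3.25 17.2
```

Request:
{"fn": "servo_tool", "kwargs": {
  "plan": [
    {"xyz": [0,0.33,0],"twist": [0,0,1.7],"jaw": 1},
    {"xyz": [-0.02,0.66,0],"twist": [0,0,3.4],"jaw": 1},
    {"xyz": [-0.04,0.99,0],"twist": [0,0,5.2],"jaw": 1},
    {"xyz": [-0.08,1.32,0],"twist": [0,0,6.9],"jaw": 1},
    {"xyz": [-0.12,1.64,0],"twist": [0,0,8.6],"jaw": 1},
    {"xyz": [-0.18,1.97,0],"twist": [0,0,10.3],"jaw": 1},
    {"xyz": [-0.24,2.29,0],"twist": [0,0,12],"jaw": 1},
    {"xyz": [-0.32,2.61,0],"twist": [0,0,13.8],"jaw": 1},
    {"xyz": [-0.4,2.93,0],"twist": [0,0,15.5],"jaw": 1},
    {"xyz": [-0.49,3.25,0],"twist": [0,0,17.2],"jaw": 1}
  ]
}}

```text
time_s: 5.48
tool_pos: [0.443, 0.0383, 0.248]
tool_rot: [-180.0, -0.0, 179.1]
force: [3.5, -2.1, -9.4]
grip_width: 0.0235
grasp_force: 22.0
```

Request:
{"fn": "servo_tool", "kwargs": {
  "plan": [
    {"xyz": [0,0.33,0],"twist": [0,0,1.7],"jaw": 1},
    {"xyz": [-0.02,0.66,0],"twist": [0,0,3.4],"jaw": 1},
    {"xyz": [-0.04,0.99,0],"twist": [0,0,5.2],"jaw": 1},
    {"xyz": [-0.08,1.32,0],"twist": [0,0,6.9],"jaw": 1},
    {"xyz": [-0.12,1.64,0],"twist": [0,0,8.6],"jaw": 1},
    {"xyz": [-0.18,1.97,0],"twist": [0,0,10.3],"jaw": 1},
    {"xyz": [-0.24,2.29,0],"twist": [0,0,12],"jaw": 1},
    {"xyz": [-0.32,2.61,0],"twist": [0,0,13.8],"jaw": 1},
    {"xyz": [-0.4,2.93,0],"twist": [0,0,15.5],"jaw": 1},
    {"xyz": [-0.4,2.93,0],"twist": [0,0,15.5],"jaw": 1}
  ]
}}

```text
time_s: 6.32
tool_pos: [0.4475, 0.0677, 0.248]
tool_rot: [-180.0, -0.0, 163.7]
force: [3.2, -2.6, -9.3]
grip_width: 0.0231
grasp_force: 22.0
```

Run:
```python
from h import *
from cell import env
o=env.get_obs();p=o["tool_pos"][:2];print(p.round(4),o["force"].round(1))
# axis refined from known arc points of the knob
P=np.array([[.4474,.0061],[.443,.0383],p]);L=np.array([.4490,.0748])
c=least_squares(lambda c:np.r_[np.hypot(*(P-c).T)-.11],[.552,.036]).x
a=lambda q:np.degrees(np.arctan2(*(c-q)[::-1]));m=a(P[0])
print(c,np.hypot(*(P-c).T),[np.radians(m-a(q)).round(3) for q in (*P,L)],np.hypot(*(L-c)))
```

```text
[0.4475 0.0677] [ 3.2 -2.6 -9.3]
[0.55303402 0.03670145] [0.10997725 0.11004563 0.10997523] [np.float64(0.0), np.float64(0.297), np.float64(0.568), np.float64(0.633)] 0.11079068543529488
```

Request:
{"fn": "servo_tool", "kwargs": {
  "plan": [
    {"xyz": [0,0.11,0],"twist": [0,0,0.6],"jaw": 1},
    {"xyz": [0,0.22,0],"twist": [0,0,1.1],"jaw": 1},
    {"xyz": [0,0.22,0.05],"twist": [0,0,1.1],"jaw": 1},
    {"xyz": [0,0.22,0.1],"twist": [0,0,1.1],"jaw": 1},
    {"xyz": [0,0.22,0.15],"twist": [0,0,1.1],"jaw": 1},
    {"xyz": [0,0.22,0.2],"twist": [0,0,1.1],"jaw": 1},
    {"xyz": [0,0.22,0.25],"twist": [0,0,1.1],"jaw": 1},
    {"xyz": [0,0.22,0.28],"twist": [0,0,1.1],"jaw": 1},
    {"xyz": [0,0.22,0.28],"twist": [0,0,1.1],"jaw": 1},
    {"xyz": [0,0.22,0.28],"twist": [0,0,1.1],"jaw": 1}
  ]
}}

```text
time_s: 7.15
tool_pos: [0.4481, 0.0696, 0.2453]
tool_rot: [-180.0, -0.0, 162.6]
force: [3.2, -3.1, -7.9]
grip_width: 0.0233
grasp_force: 22.0
```

Request:
{"fn": "servo_tool", "kwargs": {
  "plan": [
    {"xyz": [0,0,0.03],"twist": [0,0,0],"jaw": 1},
    {"xyz": [0,0,0.06],"twist": [0,0,0],"jaw": 1},
    {"xyz": [0,0,0.06],"twist": [0,0,0],"jaw": 1},
    {"xyz": [0,0,0.06],"twist": [0,0,0],"jaw": 1}
  ]
}}

```text
time_s: 7.48
tool_pos: [0.4481, 0.0696, 0.245]
tool_rot: [-180.0, -0.0, 162.6]
force: [1.4, -4.7, -5.6]
grip_width: 0.0234
grasp_force: 22.0
```

Request:
{"fn": "servo_tool", "kwargs": {
  "plan": [
    {"xyz": [0,0,0.03],"twist": [0,0,0],"jaw": 1},
    {"xyz": [0,0,0.05],"twist": [0,0,0],"jaw": 0.8},
    {"xyz": [0,0,0.05],"twist": [0,0,0],"jaw": 0.69},
    {"xyz": [0,0,0.05],"twist": [0,0,0],"jaw": 0.69},
    {"xyz": [0,0,0.05],"twist": [0,0,0],"jaw": 0.69}
  ],
  "newtons": 5
}}

```text
time_s: 7.9
tool_pos: [0.4484, 0.0705, 0.2448]
tool_rot: [179.9, 0.0, 162.6]
force: [-0.7, -0.8, 0.1]
grip_width: 0.0267
grasp_force: 0.2
```

Request:
{"fn": "servo_tool", "kwargs": {
  "plan": [
    {"xyz": [0,0.04,0],"twist": [0,0,0.2],"jaw": 0.69},
    {"xyz": [0,0.08,0],"twist": [0,0,0.4],"jaw": 0.69},
    {"xyz": [0,0.12,0],"twist": [0,0,0.6],"jaw": 0.69},
    {"xyz": [0,0.16,0],"twist": [0,0,0.8],"jaw": 0.69},
    {"xyz": [-0.01,0.2,0],"twist": [0,0,1],"jaw": 0.69},
    {"xyz": [-0.01,0.24,0],"twist": [0,0,1.2],"jaw": 0.69},
    {"xyz": [-0.01,0.28,0],"twist": [0,0,1.4],"jaw": 0.69},
    {"xyz": [-0.01,0.3,0],"twist": [0,0,1.5],"jaw": 0.69}
  ]
}}

```text
time_s: 8.57
tool_pos: [0.4492, 0.0715, 0.2444]
tool_rot: [-179.9, 0.0, 161.0]
force: [-2.3, -6.0, 4.1]
grip_width: 0.0268
grasp_force: 3.2
```

Request:
{"fn": "servo_tool", "kwargs": {
  "plan": [
    {"xyz": [0,0.03,-0.02],"twist": [0,0,0],"jaw": 0.69},
    {"xyz": [0,0.06,-0.04],"twist": [0,0,0],"jaw": 0.69},
    {"xyz": [0,0.1,-0.05],"twist": [0,0,0],"jaw": 0.69},
    {"xyz": [0,0.1,-0.05],"twist": [0,0,0],"jaw": 0.69}
  ]
}}

```text
time_s: 8.9
tool_pos: [0.4493, 0.0718, 0.2445]
tool_rot: [-179.8, -0.0, 161.0]
force: [-2.1, -7.7, 2.8]
grip_width: 0.0272
grasp_force: 3.8
```

```bash
python3 -c "
from h import *
from cell import env
print(env.get_obs()['force'].round(1))
a=env.read_camera('scene')['img'][110:200,220:310,::-1];b=env.read_camera('top')['img'][185:275,185:275,::-1]
f=lambda i:cv2.resize(i,(400,400),interpolation=cv2.INTER_CUBIC)
cv2.imwrite('pics/p.png',np.hstack([f(a),f(b)]))"
```

```text
[-2.1 -7.7  2.8]
```

View pics/p.png

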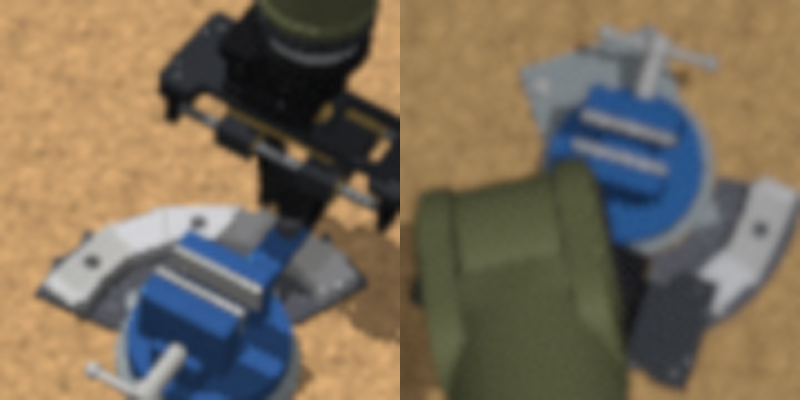

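The vice has swung and its arm now covers the carton-side plate, so neither the hole nor the pin is visible (scene crop arm near 285,240). I'll keep creeping by feel.

Request:
{"fn": "servo_tool", "kwargs": {
  "plan": [
    {"xyz": [0,0.05,-0.05],"twist": [0,0,0],"jaw": 0.69},
    {"xyz": [0,0.1,-0.07],"twist": [0,0,0],"jaw": 0.69},
    {"xyz": [0,0.15,-0.08],"twist": [0,0,0],"jaw": 0.69},
    {"xyz": [0,0.15,-0.08],"twist": [0,0,0],"jaw": 0.69}
  ]
}}

```text
time_s: 9.33
tool_pos: [0.4497, 0.0751, 0.2451]
tool_rot: [180.0, -0.1, 161.1]
force: [-0.4, -0.2, -0.4]
grip_width: 0.027
grasp_force: 0.5
```

Request:
{"fn": "servo_tool", "kwargs": {
  "plan": [
    {"xyz": [0,0.04,0],"twist": [0,0,0.3],"jaw": 0.69},
    {"xyz": [0,0.08,0],"twist": [0,0,0.6],"jaw": 0.69},
    {"xyz": [0,0.12,0],"twist": [0,0,0.9],"jaw": 0.69},
    {"xyz": [0,0.12,0],"twist": [0,0,0.9],"jaw": 0.69}
  ]
}}

```text
time_s: 9.67
tool_pos: [0.4504, 0.0766, 0.2458]
tool_rot: [180.0, 0.0, 160.2]
force: [0.1, -0.3, 0.6]
grip_width: 0.027
grasp_force: 0.3
```

Request:
{"fn": "servo_tool", "kwargs": {
  "plan": [
    {"xyz": [0,0.04,0],"twist": [0,0,0.2],"jaw": 0.69},
    {"xyz": [0,0.08,0],"twist": [0,0,0.4],"jaw": 0.69},
    {"xyz": [0,0.12,0],"twist": [0,0,0.6],"jaw": 0.69},
    {"xyz": [0,0.12,0],"twist": [0,0,0.6],"jaw": 0.69}
  ]
}}

```text
time_s: 10.0
tool_pos: [0.4508, 0.0769, 0.2457]
tool_rot: [-180.0, -0.0, 159.6]
force: [-1.9, -2.4, 1.8]
grip_width: 0.027
grasp_force: 1.6
```

Request:
{"fn": "servo_tool", "kwargs": {
  "plan": [
    {"xyz": [0,0.04,0],"twist": [0,0,0],"jaw": 0.69},
    {"xyz": [0,0.08,-0.02],"twist": [0,0,0],"jaw": 0.69},
    {"xyz": [0,0.12,-0.04],"twist": [0,0,0],"jaw": 0.69},
    {"xyz": [0,0.12,-0.04],"twist": [0,0,0],"jaw": 0.69}
  ]
}}

```text
time_s: 10.33
tool_pos: [0.4509, 0.0773, 0.2457]
tool_rot: [-179.9, -0.0, 159.5]
force: [-1.2, -3.9, 1.6]
grip_width: 0.0271
grasp_force: 2.9
```

Request:
{"fn": "servo_tool", "kwargs": {
  "plan": [
    {"xyz": [0,0.05,-0.02],"twist": [0,0,0],"jaw": 0.69},
    {"xyz": [0,0.1,-0.03],"twist": [0,0,0],"jaw": 0.69},
    {"xyz": [0,0.15,-0.04],"twist": [0,0,0],"jaw": 0.69},
    {"xyz": [0,0.15,-0.04],"twist": [0,0,0],"jaw": 0.69}
  ]
}}

```text
time_s: 10.67
tool_pos: [0.4512, 0.0777, 0.2457]
tool_rot: [-179.8, -0.1, 159.5]
force: [-2.7, -8.6, 1.2]
grip_width: 0.0269
grasp_force: 4.2
```

Request:
{"fn": "servo_tool", "kwargs": {
  "plan": [
    {"xyz": [0,0.04,0],"twist": [0,0,0],"jaw": 0.69},
    {"xyz": [0,0.08,0],"twist": [0,0,0],"jaw": 0.69},
    {"xyz": [0,0.1,0],"twist": [0,0,0],"jaw": 0.69},
    {"xyz": [0,0.1,0],"twist": [0,0,0],"jaw": 0.69}
  ]
}}

```text
time_s: 11.0
tool_pos: [0.4514, 0.0782, 0.2457]
tool_rot: [-179.7, -0.1, 159.5]
force: [-3.3, -9.3, 1.2]
grip_width: 0.0275
grasp_force: 5.0
```

Request:
{"fn": "servo_tool", "kwargs": {
  "plan": [
    {"xyz": [0,-0.3,0],"twist": [0,0,0],"jaw": 0.65},
    {"xyz": [0,-0.3,0],"twist": [0,0,0],"jaw": 0.4},
    {"xyz": [0,-0.3,0],"twist": [0,0,0],"jaw": 0.1},
    {"xyz": [0,-0.3,0],"twist": [0,0,0],"jaw": 0},
    {"xyz": [0,-0.3,-3],"twist": [0,0,0],"jaw": 0},
    {"xyz": [0,-0.3,-7],"twist": [0,0,0],"jaw": 0},
    {"xyz": [0,-0.3,-10],"twist": [0,0,0],"jaw": 0},
    {"xyz": [0,-0.3,-14],"twist": [0,0,0],"jaw": 0}
  ]
}}

```text
time_s: 11.67
tool_pos: [0.4504, 0.0783, 0.387]
tool_rot: [-180.0, -0.1, 159.6]
force: [1.7, -0.0, -0.2]
grip_width: 0.0691
grasp_force: 0.0
```

Run:
```python
from h import *
from cell import env
s=env.read_camera('scene');np.savez('scene1.npz',**s)
f=lambda i:cv2.resize(i,(400,400),interpolation=cv2.INTER_CUBIC)
cv2.imwrite('pics/q.png',np.hstack([f(load('scene0')['img'][135:195,230:290,::-1]),f(s['img'][130:190,240:300,::-1])]))
c=np.array([.5530,.0367])
for n,th in(("0",0),("1",.654)):
    a=np.radians(16.17)-th;k=c-.11*np.array([np.cos(a),np.sin(a)])
    for z in(.086,.096,.048,.058):print(n,z,proj(s,[*k,z]).round(1))
```

```text
0 0.086 [265.6 146.3]
0 0.096 [265.7 144.2]
0 0.048 [265.1 153.9]
0 0.058 [265.2 152. ]
1 0.086 [287.4 151.7]
1 0.096 [287.6 149.7]
1 0.048 [286.5 159.3]
1 0.058 [286.7 157.3]
```

View pics/q.png

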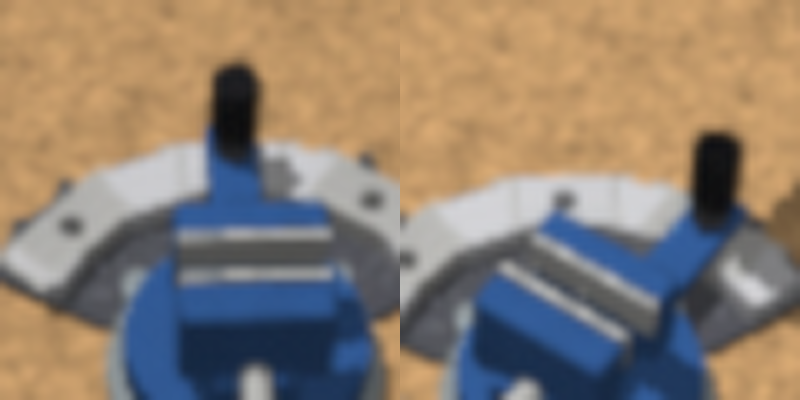

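The black knob's extent looks unchanged: zoom rows 63–160 before and 130–228 now. I'll check numerically whether the pin is home.

Run:
```python
from h import *
def edges(n,u0,u1,v0):
    g=load(n)['img'].max(2).astype(float)
    row=g[v0+5:v0+9];w=np.clip(140-row[:,u0:u1],0,None);uc=(w*np.arange(u0,u1)).sum()/w.sum()
    col=g[:,int(round(uc))-1:int(round(uc))+2].mean(1)
    t=next(v+(col[v]-110)/(col[v]-col[v+1]) for v in range(v0-8,v0+15) if col[v]>=110>col[v+1])
    b=next(v+(70-col[v])/(col[v+1]-col[v]) for v in range(v0+5,v0+25) if col[v]<70<=col[v+1])
    return uc.round(2),round(t,2),round(b,2)
print(edges('scene0',259,270,145),edges('scene1',281,294,150))
from scipy.optimize import brentq
```

```text
(np.float64(264.63), np.float64(144.14), np.float64(158.58)) (np.float64(286.79), np.float64(149.36), np.float64(163.92))
```

Request:
{"fn": "servo_tool", "kwargs": {
  "plan": [
    {"xyz": [0,-0.1,2],"twist": [0,0,0],"jaw": 1},
    {"xyz": [0,-0.1,4],"twist": [0,0,0],"jaw": 1},
    {"xyz": [0,-0.1,6],"twist": [0,0,0],"jaw": 1},
    {"xyz": [0,-0.1,8],"twist": [0,0,0],"jaw": 1},
    {"xyz": [0,-0.1,9.5],"twist": [0,0,0],"jaw": 1},
    {"xyz": [0,-0.1,10.2],"twist": [0,0,0],"jaw": 1},
    {"xyz": [0,-0.1,10.5],"twist": [0,0,0],"jaw": 1},
    {"xyz": [0,-0.1,10.5],"twist": [0,0,0],"jaw": 1},
    {"xyz": [0,-0.1,10.5],"twist": [0,0,0],"jaw": 1}
  ],
  "newtons": 5
}}

```text
time_s: 12.47
tool_pos: [0.4511, 0.0771, 0.2822]
tool_rot: [179.9, 0.1, 159.6]
force: [-0.5, -0.1, 0.5]
grip_width: 0.029
grasp_force: 0.0
```

Request:
{"fn": "servo_tool", "kwargs": {
  "plan": [
    {"xyz": [0,0,0],"twist": [0,0,0],"jaw": 1},
    {"xyz": [0,0,0],"twist": [0,0,0],"jaw": 1},
    {"xyz": [0,0,0],"twist": [0,0,0],"jaw": 1},
    {"xyz": [0,0,0],"twist": [0,0,0],"jaw": 1},
    {"xyz": [0,0,0.2],"twist": [0,0,0],"jaw": 1},
    {"xyz": [0,0,0.35],"twist": [0,0,0],"jaw": 1},
    {"xyz": [0,0,0.5],"twist": [0,0,0],"jaw": 1},
    {"xyz": [0,0,0.6],"twist": [0,0,0],"jaw": 1},
    {"xyz": [0,0,0.6],"twist": [0,0,0],"jaw": 1}
  ]
}}

```text
time_s: 13.22
tool_pos: [0.4505, 0.0768, 0.275]
tool_rot: [-180.0, -0.0, 159.6]
force: [-1.0, 1.0, -0.5]
grip_width: 0.0006
grasp_force: 0.0
```

Request:
{"fn": "servo_tool", "kwargs": {
  "plan": [
    {"xyz": [0,0,0.1],"twist": [0,0,0],"jaw": 1},
    {"xyz": [0,0,0.2],"twist": [0,0,0],"jaw": 1},
    {"xyz": [0,0,0.3],"twist": [0,0,0],"jaw": 1},
    {"xyz": [0,0,0.4],"twist": [0,0,0],"jaw": 1},
    {"xyz": [0,0,0.5],"twist": [0,0,0],"jaw": 1},
    {"xyz": [0,0,0.5],"twist": [0,0,0],"jaw": 1},
    {"xyz": [0,0,0.5],"twist": [0,0,0],"jaw": 1}
  ]
}}

```text
time_s: 13.8
tool_pos: [0.4506, 0.0768, 0.2703]
tool_rot: [-180.0, -0.0, 159.6]
force: [-0.5, -0.0, 0.0]
grip_width: 0.0004
grasp_force: 0.0
```

Request:
{"fn": "servo_tool", "kwargs": {
  "plan": [
    {"xyz": [0,0,0.05],"twist": [0,0,0],"jaw": 1},
    {"xyz": [0,0,0.1],"twist": [0,0,0],"jaw": 1},
    {"xyz": [0,0,0.15],"twist": [0,0,0],"jaw": 1},
    {"xyz": [0,0,0.2],"twist": [0,0,0],"jaw": 1},
    {"xyz": [0,0,0.25],"twist": [0,0,0],"jaw": 1},
    {"xyz": [0,0,0.25],"twist": [0,0,0],"jaw": 1}
  ]
}}

```text
time_s: 14.3
tool_pos: [0.4508, 0.0768, 0.2686]
tool_rot: [180.0, -0.0, 159.6]
force: [-2.9, 0.2, 5.4]
grip_width: 0.0004
grasp_force: 2.8
```

The probe touched the knob's top at 86–87 mm, so the pin is fully home. Retreating.

Request:
{"fn": "servo_tool", "kwargs": {
  "plan": [
    {"xyz": [0,0,-2],"twist": [0,0,0],"jaw": 1},
    {"xyz": [0,0,-6],"twist": [0,0,0],"jaw": 1},
    {"xyz": [0,0,-10],"twist": [0,0,0],"jaw": 1},
    {"xyz": [0,0,-13],"twist": [0,0,0],"jaw": 1},
    {"xyz": [0,0,-13],"twist": [0,0,0],"jaw": 1},
    {"xyz": [0,0,-13],"twist": [0,0,0],"jaw": 1}
  ]
}}

```text
time_s: 14.8
tool_pos: [0.4512, 0.0769, 0.3997]
tool_rot: [179.8, 0.2, 159.6]
force: [0.2, 0.1, -0.1]
grip_width: 0.0004
grasp_force: 0.0
```

Run:
```python
from h import *
from cell import env
s=env.read_camera('scene')['img'];d=cv2.absdiff(s,load('scene1')['img']).max(2)
print((d[150:260,340:440]>40).sum(),(d[110:190,90:180]>40).sum(),(d[215:325,225:275]>40).sum(),(d[160:215,240:300]>40).sum())
z=load('scene0')['img'];d=cv2.absdiff(s,z).max(2)
print((d[165:260,340:440]>40).sum(),(d[110:190,90:180]>40).sum(),(d[222:325,225:275]>40).sum())
print(env.get_obs()['force'].round(1));print(env.sign_off())
```

```text
3 0 0 11
502 0 0
[ 0.7 -0.6 -0.2]
the job is handed in; nothing more can be done
None
```

The job is handed in at about 15 s: the vice is swung to the carton side, the pin is home in that hole (knob top felt at about 86 mm), and the robot is clear. The case and mallet look unmoved. The carton was never approached, but I did not confirm by image that it stayed put: its area changed from the first picture, most likely from the arm's shadow.

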